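# Hung lid back onto the shaving bowl

### The job

Lift the shaving bowl's metal lid up off the peg it hangs on and lay it flat on the yellow mat with its wooden knob up, letting go of it there. Then take it by the knob and lower it onto the blue shaving bowl, without dropping it, so that it sits fully down in the bowl's mouth; let go. Leave the mirror on its peg and everything else, the bowl included, where it stands.

Things in the scene. Friction and masses are not known exactly. Their poses are not given: they have to be found in the camera images.
- lid: Round aluminium lid, disc 110 mm across, 5 mm thick, origin at the disc's centre, mid-thickness. x: the disc's axis, out on the knob side; z: from the centre towards its hanging loop (up while it hangs). On the underside a plug 74 mm across stands 8 mm out. Lying knob-up, origin 10.5 mm above the surface. About 0.15 kg. Hangs upright on either peg, knob away from the stand
- lid_knob (a point): middle of the lid's dark wooden knob, a 22 x 22 mm block (sides along y and z) 26 mm tall on the disc's face; this point is 13 mm above the face; axes as the lid's
- lid_loop (a point): middle of the lid's flat hanging loop, 80 mm from the lid's centre; axes as the lid's. A U of 6 x 6 mm bar in the disc's plane: two straight sides along z from the disc's edge (z = 55 mm from the centre), 34 mm apart outside, 22 mm inside, and an end bar, inner face at z = 91 mm, outer at 97 mm, which rests on the peg
- lid_seat (a point): centre of the lid's disc on its underside, the level that rests on the bowl's rim; axes as the lid's
- stand: Fixed steel drying stand: base 100 x 340 x 12 mm, two posts 310 mm apart and a cross bar 170 mm up (its top at 180 mm). Origin at the middle of the base's underside; y along the bar, x the way the two pegs point
- peg_a (a point): on the axis of the stand's +y peg, 45 mm out from the bar, where things hang. A peg is 8 mm thick, level, 170 mm above the table; from 72 mm out its tip turns up, ending 84 mm out and 15 mm above the peg's axis. Axes as the stand's; x points out along the peg
- peg_b (a point): the same on the -y peg, 150 mm from peg_a
- mat: Fixed yellow mat, 200 x 200 x 3 mm. Origin at the centre of its underside
- bowl: Loose blue ceramic shaving bowl, 100 mm across the rim, 60 mm high, wall 5 mm, mouth 90 mm across inside. Origin at the centre of its underside, z up
- bowl_rim (a point): centre of the bowl's mouth, level with the rim, 60 mm up
- mirror: Small round hand mirror with black back and loop, 90 mm across, 8 mm thick, no knob; hangs on the other peg by a loop like the lid's. Origin at its centre, axes as the lid's
- soap_dish: Steel soap dish with a green soap bar, 85 x 120 x 28 mm. Origin under its centre
- aftershave: Aluminium aftershave bottle with black twist cap, 48 mm across, 121 mm high. Origin under its centre
- tumbler: Green glass tumbler, 70 mm across, 85 mm high. Origin under its centre
- comb: Black comb lying flat, 170 x 28 x 6 mm. Origin under its centre
- brush: Shaving brush standing on its wooden handle, 38 mm across, 102 mm high. Origin under its centre
- trimmer: Grey battery trimmer lying down, 168 x 42 x 45 mm high at its red toggle. Origin under its centre
Not all that is in view belongs to the job. Of the things that look like the bowl, take the one that is farthest to the robot's left at the start.

How it is judged:
By the outcome, as a careful person would: the job done as asked, in the order asked, and still so for the second after the job is handed in, with the robot touching nothing.
It also fails if it takes over 72 s, if anything falls off the work surface, if the arm or the gripper's body presses on something with over 40 N, if the wrist force passes 120 N, or if a joint passes its speed limit or range.

### The arm

A 6-joint arm with a two-finger parallel gripper is mounted at the origin on the work surface. World frame = base frame: x ahead of the robot, y to its left, z up, the work surface at z = 0. Lengths are in mm, angles in degrees, forces in N, time in s.
With the tool pointing down it reaches from about 275 to 975 mm from the base axis. Payload 8.4 kg.
Tool frame: the origin (TCP) lies midway between the tips of the shut fingers; the grasp point (between the pads) lies 19 mm behind it; z points along the fingers, y is the line along which they close (so a half turn about z gives the same grasp; the last joint's range is limited). The gripper opens to 92 mm and grips with 3 to 60 N. Pads are 20 mm wide; open, the fingers measure 128 mm over their backs; the gripper's body (75 mm by 189 mm) begins 69 mm behind the grasp point.
Start: joints at [-73.533, 20.225, 93.587, -0, 66.188, -0.138], TCP at [178.599, -598.941, 214.583] pointing down, gripper open.
Joint ranges: [-150.9, 150.9], [-52.94, 120.26], [3.33, 152.33], [-74.26, 254.26], [0, 154.13], [-172.89, 172.89]. Speed limits (degrees/s): [127.2, 127.2, 159.86, 180, 180, 180].

### API

Orientations are given as a 3x3 rotation matrix whose columns are the frame's x, y, z axes.
In Python, from workcell import robot gives the robot as it stands.
- The arm moves only by the shell command python3 -m jog 'ROWS' [FORCE]. ROWS is JSON, one flat list of numbers, 5 for each row, row after row: the closure, from 0 (fully open) to 1 (shut), then the shift along the tool's x, y, z in m, then the turn about the tool's z in degrees. In form: [gripper, dx, dy, dz, twist, gripper, dx, dy, dz, twist, ...]. A call has 1 to 5 rows; each row shifts and turns the commanded pose from where the row before left it, along the tool's axes as they then stand; what a row does not reach is not made up. A row lasts 1/8 s, in which the tool goes at most 62.5 mm and 10.7 degrees, less where a joint would pass 70% of its speed; a pose out of reach is approached as far as the arm can. A call is refused whole if a number of a shift passes 0.0625 or a number of a turn 10.7, either way. A call with a gripper value outside its range is refused whole. The fingers move at their own pace and stop on an object; FORCE is the grip in N (left out, the last holds). Time passes only in rows, so rows that do not move let the fingers close. It gives the time, the measured TCP pose, the force, the opening and the grip force at its end, in the units of the state.
- robot.sense(): the state, without advancing time (a new reading comes with each control period).
- robot.grab_frame(name): name is "scene" or "top"; returns a dict with "frame" (420x560x3 uint8, blue, green, red), "range_z" (420x560 float32, mm along the optical axis (not along the pixel's ray), 0 where there is no reading), "vfov" (degrees; the focal length in pixels is half the picture's height over the tangent of half this angle, whatever the lens; pixels are square), "cx", "cy" (the principal point, pixels), "rvec" (rotation vector, rad) and "tvec" (3), from world to camera coordinates, as OpenCV has them. Camera axes: x right, y down, z forward; pixel columns grow to the right and rows downward; lengths in mm; the calibration is good to about 2 mm. A picture is of the moment at which its call begins.
- robot.finish_job(): hands the job in; it is judged then, once.
Trained networks look in the newest picture that a camera, given by its name, has taken for a name from the list of things; names that differ only in an ending like _2 or _b are one class to them, and where a whole thing is asked for, a point or a joint stands for the part that bears it (a point fixed in the world has none). Each returns a list of dicts, best first, with "conf" (0 to 1); they miss things now and then, are a little off and sometimes report something else, mostly with a low value. They report only what shows in the picture. A call takes as long as a camera call. They do not tell look-alikes from the thing itself.
- robot.regions_of(camera, thing): "pixels" (420x560 bool, what is visible of it).
- robot.place_of(camera, thing): "point" ([x, y, z] in mm, in the coordinates of the camera as it stood for that picture, good to about 4 mm: a listed point, or the origin of a listed thing).
The state is a dict: "t": time; "qpos": joint angles; "joint_vel": joint speeds; "effort": joint torques, N m; "position": TCP position; "tcp_rot": TCP orientation; "ft_force": force on the tool from outside, world axes, zero at the start; "ft_torque": the same for the moment, N m; "grip_width": finger opening in mm; "grasp_force": force on a finger pad.
Only numpy, scipy, OpenCV 4.12 (cv2) and the standard library are available. Lean on these libraries where they do the work, as an engineer would, in place of code of your own. Each camera call takes 0.05 s, during which the arm holds its last target. There are 200 camera calls.

## Working session

There is one attempt and no reset: what is moved stays moved. The work goes in short steps, Python scripts to look and compute and a shell command to move; the robot and the scene stay as the last step left them, time stands still between calls to the robot, and variables do not carry over. Pictures are saved under pics/ and viewed, at most 10 in all, crops included, and the job is handed in when it is done.

```bash
ls; mkdir -p pics
cat > h.py <<'E'
import numpy as np,cv2
from workcell import robot
def cam(n):
    f=robot.grab_frame(n);R=cv2.Rodrigues(np.array(f["rvec"],float))[0];t=np.array(f["tvec"],float).ravel()
    return f,R,t
def w(p,R,t): return R.T@(np.array(p,float)-t)
def cloud(f,R,t):
    z=f["range_z"].astype(float);fl=z.shape[0]/2/np.tan(np.radians(f["vfov"])/2)
    v,u=np.indices(z.shape)
    c=np.stack([(u-f["cx"])/fl*z,(v-f["cy"])/fl*z,z],-1)
    P=(c-t)@R; P[z==0]=np.nan
    return P
E
python3 - <<'E'
from h import *
np.set_printoptions(precision=1,suppress=True)
ims=[]
for n in ["scene","top"]:
    f,R,t=cam(n);cv2.imwrite(f"pics/{n}0.png",f["frame"])
    print(n,f["vfov"],"campos",-R.T@t)
    for th in "lid lid_knob lid_loop peg_a peg_b stand mat bowl bowl_rim mirror".split():
        print(th,[(round(d["conf"],2),w(d["point"],R,t)) for d in robot.place_of(n,th)])
print(robot.sense())
E
```

```text
pics
scene 49.88288174676286 campos [1275.  -669.8  955.1]
lid [(0.93, array([559.2, 221.3,  80.7]))]
lid_knob [(0.79, array([559.2, 205.9,  85.3]))]
lid_loop [(0.72, array([564.6, 224.4, 158.9]))]
peg_a [(0.95, array([417.1, 251.1, 165.9])), (0.88, array([561.8, 221.2, 167.1])), (0.32, array([758.4, -96.4,   0.5])), (0.25, array([560.1, 205.4,  83.5]))]
peg_b [(0.95, array([417.1, 251.1, 165.9])), (0.88, array([561.8, 221.2, 167.1])), (0.32, array([758.4, -96.4,   0.5])), (0.25, array([560.1, 205.4,  83.5]))]
stand [(0.68, array([417.6, 248.2, 170.6])), (0.6, array([758.4,  40.4,   2.8])), (0.57, array([499.1, 281.5,  -1.3]))]
mat [(0.75, array([532.9,  -2.1,  -2.3])), (0.46, array([ 534.7, -269.9,   -3.6]))]
bowl [(0.69, array([ 345. , -342.6,   -4.5])), (0.66, array([562.1, 223. ,  82.2])), (0.58, array([ 538.9, -269.1,   -5.1]))]
bowl_rim [(0.7, array([ 342.6, -345.3,   57.6])), (0.6, array([ 667.5, -529.8,   56.1])), (0.56, array([ 538.5, -267.5,   60.6])), (0.53, array([584. , 448.1,   2.2]))]
mirror [(0.94, array([416.5, 250.3,  82.4]))]
top 43.833581106285266 campos [ 310.1  
[... 733 characters left out ...]
im [(0.98, array([ 350.8, -337.9,   60. ])), (0.93, array([ 538.1, -268.5,   55.7])), (0.8, array([ 672.6, -528. ,   58.8])), (0.59, array([565.2, 207.9,  81.9])), (0.19, array([ 713.7, -247.2,   -4.1]))]
mirror [(0.67, array([418. , 250.8,  81.1]))]
{'t': 1.1, 'qpos': array([-73.5,  20.2,  93.6,   0. ,  66.2,  -0.1]), 'joint_vel': array([ 0., -0., -0., -0., -0., -0.]), 'effort': array([  0. , -59.4, -33.5,   0.1,   0. ,   0. ]), 'position': array([ 178.6, -598.9,  214.6]), 'tcp_rot': array([[ 1. ,  0.3,  0. ],
       [ 0.3, -1. ,  0. ],
       [ 0. , -0. , -1. ]]), 'ft_force': array([ 0.3,  0.1, -0.3]), 'ft_torque': array([-0., -0.,  0.]), 'grasp_force': 0.0, 'grip_width': 91.7812688199929}
```

View pics/scene0.png

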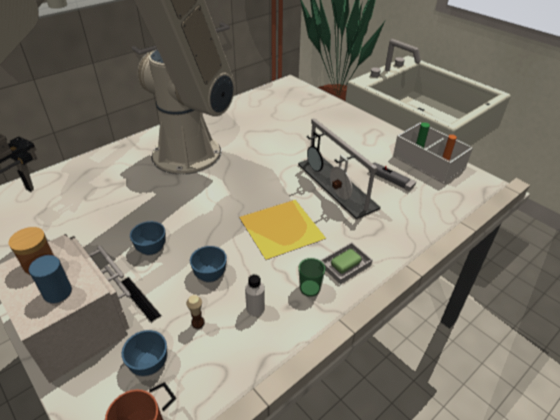

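View pics/top0.png

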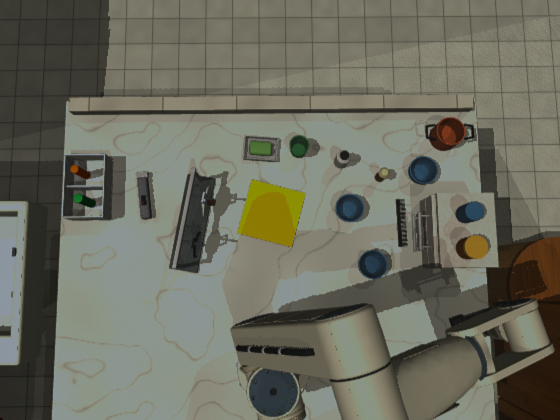

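The scene view shows the lid with its knob on the front peg (335,185), the mirror on the other (315,158), and the yellow mat at (282,228). There are three bowls, at (148,238), (208,264) and (145,352). The top view (left = robot's left) shows them at (373,263), (349,208) and (422,170), so the target is the one at (349,208). Next I refine these positions.

Run:
```python
from h import *
from scipy.optimize import least_squares
np.set_printoptions(precision=1,suppress=True)
for n in ["scene","top"]:
    f,R,t=cam(n);P=cloud(f,R,t);X,Y,Z=P[...,0],P[...,1],P[...,2]
    print(n)
    m=(abs(X-540)<70)&(abs(Y+270)<70)&(Z>55)&(Z<68)
    p=P[m][:,:2]
    s=least_squares(lambda q:np.hypot(p[:,0]-q[0],p[:,1]-q[1])-q[2],[540,-270,48],loss="soft_l1");print("bowl",s.x,m.sum(),np.median(P[m][:,2]))
    m=(X>350)&(X<700)&(Y>180)&(Y<370)&(Z>172)&(Z<190)&(abs((Y-275)+0.18*(X-490))<40)
    p=P[m];
    if len(p)>20:
        d=p[:,:2]-p[:,:2].mean(0);v=np.linalg.svd(d)[2][0];print("bar",p.mean(0),v,np.degrees(np.arctan2(v[1],v[0])),len(p))
    for th in ["lid","mat","mirror"]:
        for r in robot.regions_of(n,th)[:1]:
            k=cv2.erode(r["pixels"].astype(np.uint8),np.ones((3,3)))>0 if th!="lid" else r["pixels"]
            p=P[k];p=p[~np.isnan(p[:,0])]
            print(th,r["conf"],len(p),p.mean(0),p.min(0),p.max(0))
            if th=="mat":
                p=p[abs(p[:,2]-3)<12]
                b=cv2.minAreaRect(p[:,:2].astype(np.float32));print(b,np.median(p[:,2]))
            elif n=="scene":
                q=p[(p[:,2]<135)&(p[:,2]>35)];q=q[abs(q[:,1]-np.median(q[:,1]))<8]
                A=np.c_[q[:,0],q[:,2],np.ones(len(q))];c=np.linalg.lstsq(A,q[:,1],rcond=None)[0];print("plane y=",np.round(c,3),np.degrees(np.arctan(c[0])),"x range",q[:,0].min(),q[:,0].max())
```

```text
scene
bowl [ 541.2 -269.4   46.9] 197 58.488131679688145
bar [514.  272.  177.3] [ 1.  -0.2] -9.739017979124611 368
lid 0.79 547 [566.5 216.3  94.1] [398.  187.6  -5.7] [616.8 417.8 179.4]
plane y= [ -0.2   0.  307.5] -9.1718422380865 x range 526.2237539165394 616.8260223098251
mat 0.95 2684 [536.7  -4.2   1.8] [ 413.5 -117.4   -6.3] [648.4 118.4   8.3]
((532.291748046875, 0.06565093994140625), (194.6986541748047, 198.7809295654297), 75.05033874511719) 1.8222420964266584
mirror 0.6 248 [421.9 245.4  93.7] [380.3 236.1  50.2] [463.5 254.6 180.7]
plane y= [ -0.2   0.  318. ] -9.848012428779736 x range 382.32668070317266 458.7657149542715
top
bowl [ 539.4 -266.4   46.7] 109 59.927607176184374
bar [501.1 276.5 179.3] [-1.   0.2] 170.2964291017165 500
lid 0.54 170 [557.5 218.8 105. ] [514.9 194.   -3. ] [608.8 235.7 184. ]
mat 0.68 2940 [531.2   2.    2.9] [ 419.2 -115.   -15.1] [646.8 120.2  20.6]
((531.8204956054688, 2.2171783447265625), (193.50094604492188, 197.93215942382812), 74.19463348388672) 3.044513300376117
mirror 0.75 2009 [494.3 281.   60.2] [328.2 198.1  -3.7] [667.3 353.4 190.4]
```

```bash
python3 -m jog '[0,0,0,-0.0625,0, 0,0,0,-0.03,0, 0,0.03,-0.0625,0,-10, 0,0.03,-0.0625,0,-10, 0,0.03,-0.0625,0,-10]' | tail -c 600
```

```text
t: 2.12
position: [175.6, -411.5, 307.0]
tcp_rot: [[0.682, 0.731, 0.0], [0.731, -0.682, -0.0], [0.0, 0.0, -1.0]]
ft_force: [0.0, 0.2, -0.1]
grip_width: 92.0
grasp_force: 0.0
```

```bash
python3 -m jog '[0,0,0,0,-10, 0,0,0,0,-10, 0,0,0,0,-10, 0,0,0,0,-3.3, 0,0.03,0.012,0,0]' >/dev/null
python3 -m jog '[0,0.05,0.02,0,0, 0,0.05,0.02,0,0, 0,0.05,0.02,0,0, 0,0.05,0.02,0,0, 0,0.05,0.02,0,0]' | head -3
python3 -m jog '[0,0.05,0.02,0,0, 0,0.05,0.02,0,0, 0,0.05,0.02,0,0, 0,0.05,0.02,0,0, 0,0.05,0.02,0,0]' | head -3
python3 -m jog '[0,0.05,0.02,0,0, 0,0.05,0.02,0,0, 0,0.045,0.015,0,0, 0,0,0,0,0, 0,0,0,0,0]' | head -3
```

```text
t: 3.38
position: [335.5, -155.8, 307.5]
tcp_rot: [[0.176, 0.984, 0.001], [0.984, -0.176, -0.001], [-0.0, 0.001, -1.0]]
t: 4.0
position: [477.9, 73.1, 307.3]
tcp_rot: [[0.175, 0.985, 0.001], [0.985, -0.175, -0.0], [0.0, 0.001, -1.0]]
t: 4.62
position: [556.2, 203.9, 306.7]
tcp_rot: [[0.175, 0.985, -0.001], [0.985, -0.175, -0.001], [-0.001, -0.001, -1.0]]
```

```bash
python3 -m jog '[0,0.02,0.0043,0.02,0, 0,0,0,0.035,0, 0,0,0,0.035,0, 0,0,0,0.03,0, 0,0,0,0.02,0]' >/dev/null
python3 -m jog '[0,0,0,0.0127,0, 0,0,0,0,0, 0,0,0,0,0]'
python3 - <<'E'
from h import *
np.set_printoptions(precision=1,suppress=True)
f,R,t=cam("scene")
c=f["frame"][90:250,260:420];cv2.imwrite("pics/s1.png",cv2.resize(c,None,fx=3.7,fy=3.7,interpolation=2))
for th in ["lid","lid_loop","lid_knob"]: print(th,[(round(d["conf"],2),w(d["point"],R,t)) for d in robot.place_of("scene",th)])
E
```

```text
t: 5.62
position: [564.9, 223.5, 155.1]
tcp_rot: [[0.175, 0.984, 0.001], [0.984, -0.175, 0.0], [0.001, 0.001, -1.0]]
ft_force: [-0.1, -0.9, 0.2]
grip_width: 91.8
grasp_force: 0.0
lid [(0.92, array([559.2, 219.6,  81.4]))]
lid_loop [(0.62, array([561.6, 226.7, 162.1]))]
lid_knob [(0.73, array([560.5, 224.7,  80. ])), (0.6, array([557.3, 205.3,  86.7])), (0.34, array([ 654.8, -384.2,   -4.3]))]
```

View pics/s1.png

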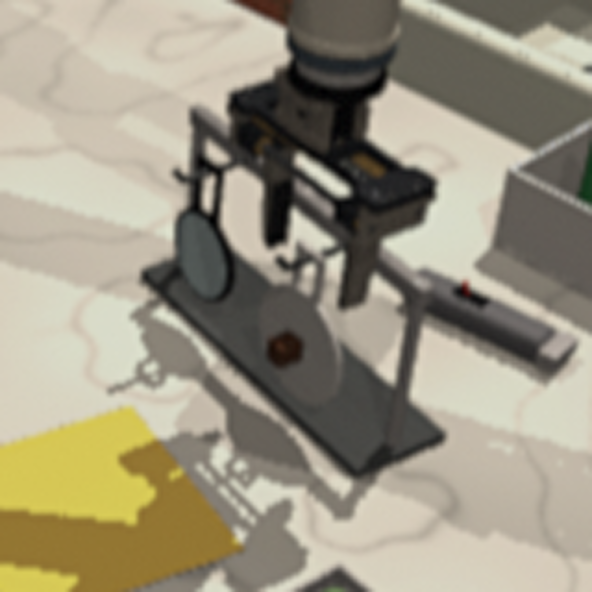

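The open fingers straddle the lid's loop at (315,275) in the crop, clear of the bar and mirror. Now I close and check.

```bash
python3 -m jog '[0.3,-0.001,-0.003,0.001,0, 1,0,0,0,0, 1,0,0,0,0, 1,0,0,0,0, 1,0,0,0,0]' 10
python3 -m jog '[1,0,0,0,0, 1,0,0,0,0, 1,0,0,0,0]'
```

```text
t: 6.45
position: [561.3, 222.8, 153.4]
tcp_rot: [[0.175, 0.985, 0.0], [0.985, -0.175, 0.0], [0.0, 0.0, -1.0]]
ft_force: [0.0, -0.9, -0.3]
grip_width: 44.2
grasp_force: 0.0
t: 6.82
position: [561.4, 222.9, 153.4]
tcp_rot: [[0.175, 0.985, 0.0], [0.985, -0.175, 0.0], [0.0, 0.0, -1.0]]
ft_force: [0.9, 0.7, -0.1]
grip_width: 33.7
grasp_force: 10.0
```

```bash
python3 -m jog '[1,0,0,-0.005,0, 1,0,0,-0.006,0, 1,0,0,-0.006,0, 1,0,0,-0.004,0, 1,0,0,0,0]'
python3 - <<'E'
from h import *
np.set_printoptions(precision=1,suppress=True)
f,R,t=cam("scene")
c=f["frame"][90:250,260:420];cv2.imwrite("pics/s2.png",cv2.resize(c,None,fx=3.7,fy=3.7,interpolation=2))
for th in ["lid","lid_loop","lid_knob"]: print(th,[(round(d["conf"],2),w(d["point"],R,t)) for d in robot.place_of("scene",th)])
E
```

```text
t: 7.45
position: [561.5, 223.0, 174.9]
tcp_rot: [[0.175, 0.985, 0.001], [0.985, -0.175, 0.0], [0.0, 0.001, -1.0]]
ft_force: [0.9, -0.3, -2.4]
grip_width: 33.8
grasp_force: 10.0
lid [(0.93, array([558.5, 221.1, 101.7])), (0.7, array([ 539.1, -266.6,   -3.8])), (0.31, array([759.9,  37. ,   1.4])), (0.28, array([555.9, 206.1, 106. ]))]
lid_loop [(0.7, array([561.2, 223.6, 186.7]))]
lid_knob [(0.65, array([557.3, 205.9, 105.1]))]
```

View pics/s2.png

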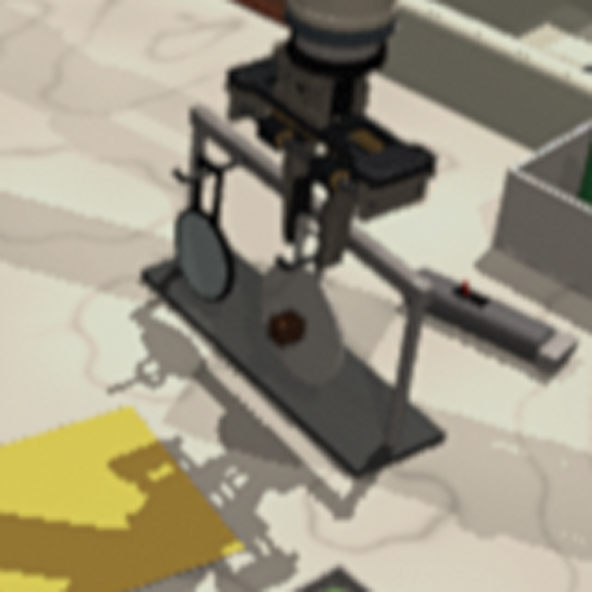

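Lid is lifted inside its clearance (peg end at (285,262), mirror undisturbed). I draw it straight out along the peg, then carry it to the mat.

```bash
python3 -m jog '[1,-0.006,0,0,0, 1,-0.012,0,0,0, 1,-0.018,0,0,0, 1,-0.02,0,0,0, 1,-0.02,0,0,0]' |head -2
python3 -m jog '[1,-0.02,0.001,0,0, 1,-0.02,0.002,-0.01,0, 1,-0.02,0.002,0,0, 1,-0.02,0.002,0,0, 1,-0.02,0.002,0,0]' |head -2
python3 -m jog '[1,-0.02,0.002,0,0, 1,-0.02,0,0,0, 1,-0.02,0,0,0, 1,-0.02,0,0,0, 1,-0.015,0,0.01,0]' |head -2
python3 -m jog '[1,-0.01,0,0.012,0, 1,-0.003,0,0.018,0, 1,0,0,0.012,0, 1,0,0,0,0, 1,0,0,0,0]'
python3 - <<'E'
from h import *
np.set_printoptions(precision=1,suppress=True)
f,R,t=cam("scene")
c=f["frame"][130:290,210:370];cv2.imwrite("pics/s3.png",cv2.resize(c,None,fx=3.7,fy=3.7,interpolation=2))
for th in ["lid","lid_loop","lid_knob"]: print(th,[(round(d["conf"],2),w(d["point"],R,t)) for d in robot.place_of("scene",th)[:2]])
E
```

```text
t: 8.28
position: [547.6, 146.3, 174.5]
t: 8.9
position: [539.1, 46.6, 184.3]
t: 9.52
position: [524.9, -47.2, 174.6]
t: 10.15
position: [522.6, -58.5, 132.6]
tcp_rot: [[0.175, 0.985, 0.0], [0.985, -0.175, 0.0], [0.0, 0.0, -1.0]]
ft_force: [-0.8, 0.2, -1.1]
grip_width: 33.7
grasp_force: 10.0
lid [(0.79, array([518.8, -62.4,  61.8]))]
lid_loop [(0.63, array([519.9, -75.7,  65.7])), (0.6, array([522.7, -57. , 142.4]))]
lid_knob [(0.79, array([521.4, -75.8,  65.4]))]
```

View pics/s3.png

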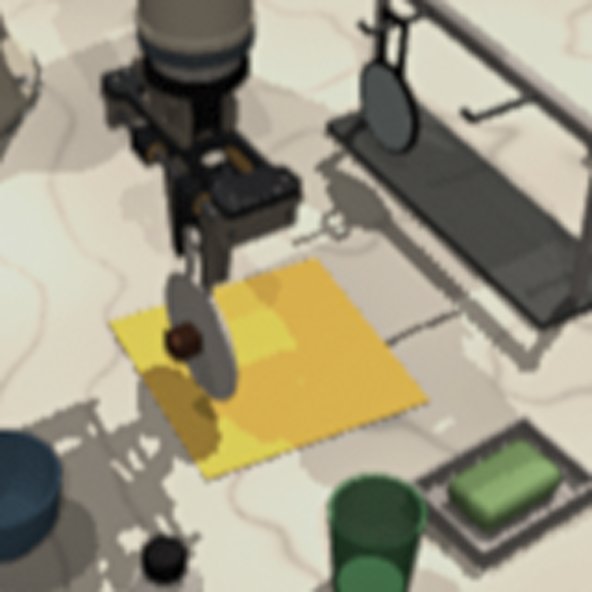

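The lid hangs upright from the fingers over the near part of the mat (200,340), and the mirror stays on its peg. I lower it to contact with a lighter grip.

```bash
python3 -m jog '[1,0,0,0.002,0, 1,0,0,0.001,0, 1,0,0,0,0]' 5
python3 -m jog '[1,0,0,0.0015,0, 1,0,0,0,0]' 5
python3 -m jog '[1,0,0,0.0015,0, 1,0,0,0,0]' 5
```

```text
t: 10.72
position: [522.2, -58.7, 129.3]
tcp_rot: [[0.175, 0.985, -0.0], [0.985, -0.175, 0.0], [-0.0, -0.0, -1.0]]
ft_force: [-0.1, -0.5, -1.4]
grip_width: 33.8
grasp_force: 5.0
t: 10.98
position: [522.7, -58.7, 128.2]
tcp_rot: [[0.175, 0.985, 0.001], [0.985, -0.175, -0.0], [0.0, 0.001, -1.0]]
ft_force: [-0.3, -0.3, 2.6]
grip_width: 33.8
grasp_force: 5.0
t: 11.22
position: [523.0, -58.7, 127.1]
tcp_rot: [[0.175, 0.985, 0.001], [0.985, -0.175, -0.0], [0.0, 0.001, -1.0]]
ft_force: [-0.4, 0.5, 6.9]
grip_width: 33.8
grasp_force: 5.0
```

```bash
python3 -m jog '[1,0.006,0,0,0, 1,0.006,0,0,0, 1,0.006,0,0.0005,0, 1,0.006,0,0.0005,0, 1,0,0,0,0]' 4
python3 - <<'E'
from h import *
np.set_printoptions(precision=1,suppress=True)
f,R,t=cam("scene")
for th in ["lid","lid_loop","lid_knob"]: print(th,[(round(d["conf"],2),w(d["point"],R,t)) for d in robot.place_of("scene",th)[:2]])
E
```

```text
t: 11.85
position: [526.4, -34.5, 125.1]
tcp_rot: [[0.175, 0.985, -0.001], [0.985, -0.175, 0.0], [0.0, -0.001, -1.0]]
ft_force: [-0.1, 0.1, -0.5]
grip_width: 33.9
grasp_force: 4.0
lid [(0.73, array([ 491. , -460.7,   -1.5])), (0.7, array([522.5, -49.7,  54.9]))]
lid_loop [(0.89, array([525.6, -32.3, 136.1]))]
lid_knob [(0.67, array([521. , -66.1,  63.3]))]
```

```bash
python3 -m jog '[1,0.011,0,0.0022,0, 1,0.0106,0,0.0028,0, 1,0.0107,0,0.0043,0, 1,0.0107,0,0.0053,0, 1,0,0,0,0]' 4
python3 -m jog '[1,0.01,0,0.006,0, 1,0.0095,0,0.0071,0, 1,0.0087,0,0.0078,0, 1,0.0082,0,0.0085,0, 1,0,0,0,0]' 4
python3 - <<'E'
from h import *
np.set_printoptions(precision=1,suppress=True)
f,R,t=cam("scene")
c=f["frame"][130:290,210:370];cv2.imwrite("pics/s4.png",cv2.resize(c,None,fx=3.7,fy=3.7,interpolation=2))
for th in ["lid","lid_loop","lid_knob"]: print(th,[(round(d["conf"],2),w(d["point"],R,t)) for d in robot.place_of("scene",th)[:2]])
E
```

```text
t: 12.68
position: [534.2, 8.4, 110.4]
tcp_rot: [[0.174, 0.985, -0.0], [0.985, -0.174, 0.0], [0.0, -0.0, -1.0]]
ft_force: [0.1, 1.5, 2.2]
grip_width: 34.0
grasp_force: 4.0
t: 13.3
position: [540.1, 43.7, 80.4]
tcp_rot: [[0.174, 0.985, -0.001], [0.985, -0.174, -0.0], [-0.0, -0.001, -1.0]]
ft_force: [0.3, 0.7, -0.1]
grip_width: 33.9
grasp_force: 4.0
lid [(0.69, array([525.5, -20.9,  39.5])), (0.41, array([ 712.5, -248.3,    3.9]))]
lid_loop [(0.66, array([542.2,  44.8,  94.3]))]
lid_knob [(0.97, array([524.5, -30. ,  56. ]))]
```

View pics/s4.png

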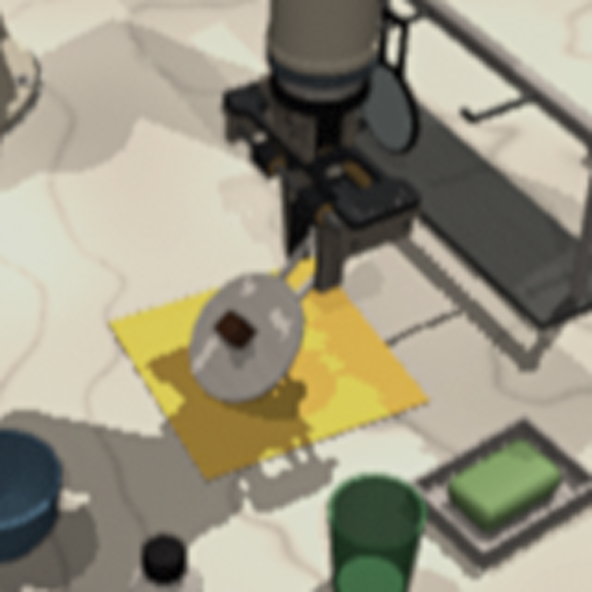

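The lid leans about 50° back at (245,335), knob side up, and is pivoting in the fingers as planned.

```bash
python3 -m jog '[1,0.0075,0,0.0085,0, 1,0.0062,0,0.009,0, 1,0.0035,0,0.006,0, 1,0.0032,0,0.0064,0, 1,0,0,0,0]' 4
python3 -m jog '[1,0.0028,0,0.0055,0, 1,0.0026,0,0.0055,0, 1,0.0021,0,0.0057,0, 1,0.0021,0,0.0056,0, 1,0,0,0,0]' 4
python3 -m jog '[1,0.0015,0,0.0045,0, 1,0.0013,0,0.005,0, 1,0,0,0,0]' 4
python3 - <<'E'
from h import *
np.set_printoptions(precision=1,suppress=True)
f,R,t=cam("scene")
for th in ["lid","lid_loop","lid_knob"]: print(th,[(round(d["conf"],2),w(d["point"],R,t)) for d in robot.place_of("scene",th)[:2]])
E
```

```text
t: 14.12
position: [543.8, 63.4, 50.9]
tcp_rot: [[0.175, 0.985, -0.001], [0.985, -0.175, -0.0], [-0.0, -0.001, -1.0]]
ft_force: [0.4, -0.0, -0.8]
grip_width: 34.2
grasp_force: 4.0
t: 14.75
position: [545.5, 72.8, 28.7]
tcp_rot: [[0.175, 0.985, -0.001], [0.985, -0.175, -0.0], [-0.0, -0.001, -1.0]]
ft_force: [0.3, 0.1, 0.7]
grip_width: 34.0
grasp_force: 4.0
t: 15.12
position: [546.0, 75.5, 19.3]
tcp_rot: [[0.175, 0.985, -0.0], [0.985, -0.175, -0.0], [-0.0, -0.0, -1.0]]
ft_force: [0.4, 0.2, 0.1]
grip_width: 33.9
grasp_force: 4.0
lid [(0.94, array([530.7,  -7. ,  17. ]))]
lid_loop [(0.58, array([548.9,  75.6,  35. ]))]
lid_knob [(0.93, array([532.1,  -5.7,  39.2]))]
```

```bash
python3 -m jog '[1,0.001,0,0.004,0, 1,0.0007,0,0.004,0, 1,0,0,0,0]' 4
python3 -m jog '[1,0.0003,0,0.0025,0, 1,0,0,0,0]' 4
python3 -m jog '[1,0,0,0.0015,0, 1,0,0,0,0, 1,0,0,0,0]' 4
python3 - <<'E'
from h import *
np.set_printoptions(precision=1,suppress=True)
f,R,t=cam("scene")
c=f["frame"][130:290,210:370];cv2.imwrite("pics/s5.png",cv2.resize(c,None,fx=3.7,fy=3.7,interpolation=2))
for th in ["lid","lid_loop","lid_knob"]: print(th,[(round(d["conf"],2),w(d["point"],R,t)) for d in robot.place_of("scene",th)[:2]])
E
```

```text
t: 15.7
position: [546.4, 77.2, 11.3]
tcp_rot: [[0.175, 0.985, -0.0], [0.985, -0.175, -0.0], [-0.0, -0.0, -1.0]]
ft_force: [0.5, -0.0, 0.2]
grip_width: 33.9
grasp_force: 4.0
t: 15.95
position: [546.5, 77.4, 9.0]
tcp_rot: [[0.175, 0.985, -0.0], [0.985, -0.175, 0.0], [0.0, -0.0, -1.0]]
ft_force: [1.2, 0.1, 0.2]
grip_width: 33.8
grasp_force: 4.0
t: 16.32
position: [546.6, 77.4, 7.7]
tcp_rot: [[0.175, 0.985, 0.0], [0.985, -0.175, -0.0], [0.0, 0.0, -1.0]]
ft_force: [0.3, 0.3, -0.4]
grip_width: 34.1
grasp_force: 4.0
lid [(0.73, array([529.3,  -3.5,  15.7])), (0.23, array([ 539.6, -267.5,   -4.6]))]
lid_loop [(0.97, array([548. ,  77.5,  18.8])), (0.2, array([ 535.3, -268.7,   61.8]))]
lid_knob []
```

View pics/s5.png

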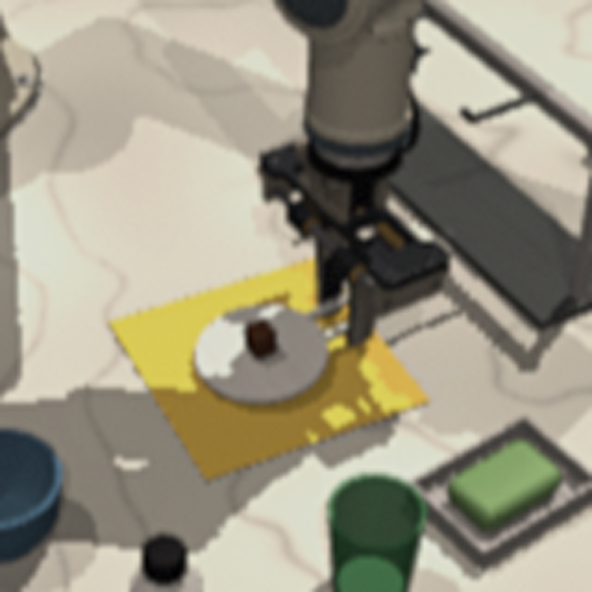

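The lid lies almost flat near the mat's centre (262,350), loop in the fingers, knob up. I lower the last bit, release, rise and measure.

```bash
python3 -m jog '[1,0,0,0.0012,0, 1,0,0,0.001,0, 1,0,0,0,0]' 4
python3 -m jog '[0.55,0,0,0,0, 0.5,0,0,0,0, 0.4,0,0,0,0, 0.3,0,0,0,0, 0.3,0,0,0,0]' 
python3 -m jog '[0.2,0,0,-0.01,0, 0,0,0,-0.03,0, 0,0,0,-0.05,0, 0,0,0,-0.05,0, 0,0,0,0,0]'
python3 - <<'E'
from h import *
np.set_printoptions(precision=1,suppress=True)
for n in ["scene","top"]:
    f,R,t=cam(n);P=cloud(f,R,t)
    for th in ["lid","lid_loop","lid_knob"]: print(n,th,[(round(d["conf"],2),w(d["point"],R,t)) for d in robot.place_of(n,th)[:2]])
    for r in robot.regions_of(n,"lid_knob")[:1]:
        p=P[r["pixels"]];p=p[(p[:,2]>10)&(p[:,2]<25)];
        if len(p)>20: print("disc circle",cv2.minEnclosingCircle(p[np.hypot(p[:,0]-532,p[:,1])<62][:,:2].astype(np.float32)),np.median(p[:,2]))
        p=P[(abs(P[...,0]-532)<40)&(abs(P[...,1])<40)&(P[...,2]>32)&(P[...,2]<50)];
        if len(p):print("knob",p.mean(0),p.min(0),p.max(0),len(p))
E
```

```text
t: 16.9
position: [546.5, 77.4, 5.4]
tcp_rot: [[0.175, 0.985, -0.0], [0.985, -0.175, -0.0], [-0.0, -0.0, -1.0]]
ft_force: [0.7, 0.6, 0.4]
grip_width: 33.9
grasp_force: 4.0
t: 17.52
position: [546.6, 77.4, 5.5]
tcp_rot: [[0.175, 0.985, 0.0], [0.985, -0.175, 0.0], [0.0, 0.0, -1.0]]
ft_force: [-0.3, 0.5, 1.2]
grip_width: 64.2
grasp_force: 0.0
t: 18.15
position: [549.3, 77.8, 150.1]
tcp_rot: [[0.175, 0.984, 0.008], [0.985, -0.175, 0.001], [0.002, 0.007, -1.0]]
ft_force: [0.3, -0.0, -0.5]
grip_width: 91.8
grasp_force: 0.0
scene lid [(0.58, array([530.6,  -7.3,   9.2])), (0.44, array([550.2,  80.5,  14.2]))]
scene lid_loop [(0.93, array([548. ,  80.2,  12.4])), (0.72, array([ 652.9, -384.4,   -3.4]))]
scene lid_knob [(0.95, array([530.5,  -2.4,  31.5])), (0.41, array([ 538.9, -265.7,   -7.5]))]
disc circle ((536.7208251953125, 0.028477737680077553), 60.39640808105469) 14.821468353278643
knob [535.8  -7.1  38.4] [520.6 -18.4  32.1] [547.1   5.6  46.7] 56
top lid [(0.64, array([529.5,  -4.4,  17. ])), (0.34, array([570.4, 222.4, 169.4]))]
top lid_loop [(0.92, array([546.6,  76.6,  13. ]))]
top lid_knob [(0.92, array([536.2,  -4.3,  31.1])), (0.4, array([ 539.8, -266. ,   57.5]))]
disc circle ((533.5509643554688, 0.4055939018726349), 55.89610290527344) 16.27032980060569
knob [532.8  -2.6  41. ] [520.9 -14.5  33.1] [542.9   6.5  49.2] 37
```

```bash
python3 -m jog '[0,-0.03,0,0,0, 0,-0.03,0,0,0, 0,-0.0204,0,0.03,0, 0,0,0,0.04,0, 0,0,0,0.035,0]' |head -2
python3 -m jog '[0,0,0,0.02,0, 0,0,0,0,0, 0,0,0,0,0]' |head -2
```

```text
t: 19.27
position: [532.2, -2.2, 39.2]
t: 19.65
position: [532.9, -1.8, 21.0]
```

```bash
python3 -m jog '[0.6,0,0,0.001,0, 0.7,0,0,0,0, 1,0,0,0,0, 1,0,0,0,0, 1,0,0,0,0]' 5 
python3 -m jog '[1,0,0,0,0, 1,0,0,0,0, 1,0,0,0,0]' 20
python3 -m jog '[1,0,0,-0.005,0, 1,0,0,-0.015,0, 1,0,0,-0.03,0, 1,0,0,-0.04,0, 1,0,0,0,0]' 20
python3 - <<'E'
from h import *
np.set_printoptions(precision=1,suppress=True)
for n in ["scene","top"]:
    f,R,t=cam(n);P=cloud(f,R,t);X,Y,Z=P[...,0],P[...,1],P[...,2]
    if n=="scene": cv2.imwrite("pics/s6.png",cv2.resize(f["frame"][130:290,180:340],None,fx=3.7,fy=3.7,interpolation=2))
    for th in ["lid","lid_loop","bowl_rim","bowl"]: print(n,th,[(round(d["conf"],2),w(d["point"],R,t)) for d in robot.place_of(n,th)[:3]])
E
```

```text
t: 20.27
position: [532.5, -1.8, 19.5]
tcp_rot: [[0.175, 0.985, 0.0], [0.985, -0.175, -0.0], [0.0, 0.0, -1.0]]
ft_force: [0.2, -0.9, -0.5]
grip_width: 44.0
grasp_force: 0.0
t: 20.65
position: [532.4, -1.8, 19.5]
tcp_rot: [[0.175, 0.985, -0.0], [0.985, -0.175, 0.0], [0.0, -0.0, -1.0]]
ft_force: [-0.0, -1.1, -0.1]
grip_width: 21.7
grasp_force: 20.0
t: 21.28
position: [534.8, -1.8, 113.1]
tcp_rot: [[0.175, 0.984, 0.006], [0.985, -0.175, -0.0], [0.001, 0.006, -1.0]]
ft_force: [0.1, 0.2, -1.9]
grip_width: 21.9
grasp_force: 20.0
scene lid [(0.75, array([532.5,  -3.8, 105.5]))]
scene lid_loop [(0.84, array([550.3,  79.8, 106.3])), (0.72, array([528.9,   0.5,  -1.6]))]
scene bowl_rim [(0.97, array([ 535.3, -269.8,   64.6])), (0.95, array([ 670. , -530.8,   56.7])), (0.78, array([ 342.7, -344.1,   55.7]))]
scene bowl [(0.96, array([ 667.3, -530.4,   -2. ])), (0.94, array([ 538.1, -266.6,   -2.9])), (0.6, array([560. , 221.8, 166.4]))]
top lid [(0.66, array([530. ,  -3. , 101.7])), (0.24, array([759.5,  37.9,  -0.3]))]
top lid_loop [(0.48, array([545.4,  77.7, 103.9]))]
top bowl_rim [(0.98, array([ 538. , -270.8,   57.4])), (0.97, array([ 350.4, -337.2,   61.4])), (0.56, array([ 538.9, -268.7,    0.4]))]
top bowl [(0.95, array([ 344.2, -339.2,   -1.5])), (0.67, array([ 671.8, -525.4,   -1. ])), (0.65, array([ 539.3, -271.8,   -0.4]))]
```

View pics/s6.png

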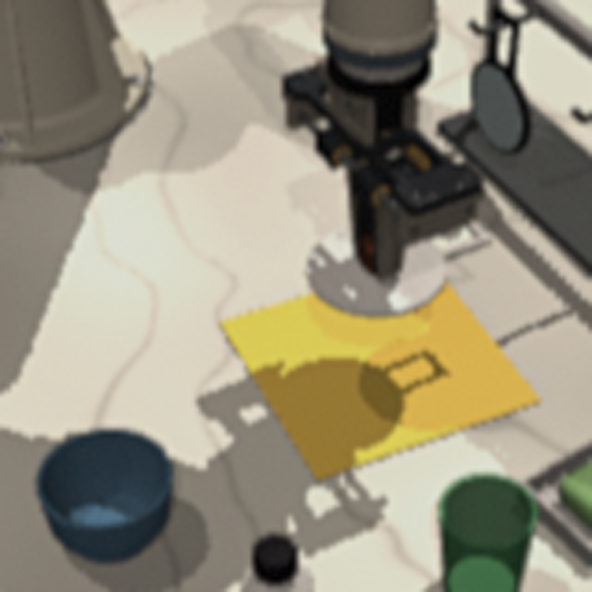

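The lid hangs level from its knob at (375,280), loop trailing; the target bowl is at (105,495). I carry it over the bowl.

```bash
python3 -m jog '[1,-0.01,0.002,-0.01,0, 1,-0.02,0.004,-0.01,0, 1,-0.028,0.0057,0,0, 1,-0.032,0.0065,0,0, 1,-0.032,0.0065,0,0]' 20 |head -2
python3 -m jog '[1,-0.032,0.0065,0,0, 1,-0.032,0.0065,0,0, 1,-0.028,0.0057,0,0, 1,-0.022,0.0045,0,0, 1,-0.015,0.003,0,0]' |head -2
python3 -m jog '[1,-0.007,0.0014,0,0, 1,-0.0035,0.0007,0.01,0, 1,0,0,0.01,0, 1,0,0,0,0, 1,0,0,0,0]'
python3 - <<'E'
from h import *
np.set_printoptions(precision=1,suppress=True)
for n in ["scene","top"]:
    f,R,t=cam(n);P=cloud(f,R,t);X,Y,Z=P[...,0],P[...,1],P[...,2]
    if n=="scene": cv2.imwrite("pics/s7.png",cv2.resize(f["frame"][190:350,130:290],None,fx=3.7,fy=3.7,interpolation=2))
    for th in ["lid","lid_seat","bowl_rim","bowl"]: print(n,th,[(round(d["conf"],2),w(d["point"],R,t)) for d in robot.place_of(n,th)[:3]])
E
```

```text
t: 22.4
position: [535.5, -127.8, 130.3]
t: 23.02
position: [538.5, -259.2, 129.8]
t: 23.65
position: [538.8, -268.1, 109.4]
tcp_rot: [[0.175, 0.985, -0.0], [0.985, -0.175, 0.0], [0.0, -0.0, -1.0]]
ft_force: [0.1, 0.3, -1.4]
grip_width: 21.6
grasp_force: 20.0
scene lid [(0.67, array([ 535.9, -274.3,   99.9]))]
scene lid_seat [(0.91, array([ 538.4, -269.2,  101. ])), (0.33, array([760.1,  35.4,   0.9]))]
scene bowl_rim [(0.87, array([ 536.9, -269.2,   61.5])), (0.76, array([ 341.4, -343.7,   59.9]))]
scene bowl [(0.77, array([ 537.5, -269. ,   -3. ])), (0.77, array([ 342.4, -339.7,   -0. ])), (0.6, array([ 668.4, -529.3,    0.4]))]
top lid [(0.53, array([ 536.6, -271.4,  106.9]))]
top lid_seat [(0.64, array([ 536.3, -267.8,  101.2]))]
top bowl_rim [(0.56, array([ 671.6, -529.4,   61.9]))]
top bowl [(0.85, array([ 344. , -339.6,    0.1])), (0.74, array([ 671.5, -524.9,   -0.7]))]
```

View pics/s7.png

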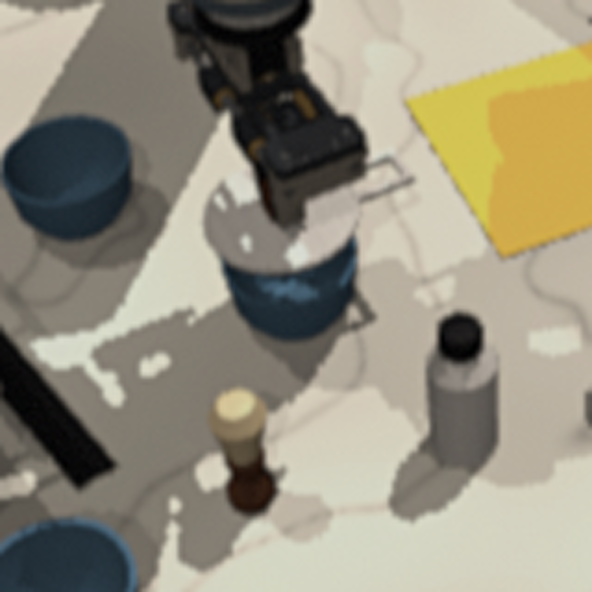

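The lid hovers level and centred over the target bowl (285,240 over 290,290), loop clear of everything. I lower it while watching force.

```bash
python3 -m jog '[1,0,0,0.012,0, 1,0,0,0.012,0, 1,0,0,0.008,0, 1,0,0,0.004,0, 1,0,0,0,0]' 20|grep -E 't:|pos|force'
python3 -m jog '[1,0,0,0.002,0, 1,0,0,0.002,0, 1,0,0,0,0]' |grep -E 't:|pos|force'
python3 -m jog '[1,0,0,0.001,0, 1,0,0,0,0]' |grep -E 't:|pos|force'
```

```text
t: 24.78
position: [538.6, -268.4, 73.1]
tcp_rot: [[0.175, 0.985, -0.001], [0.985, -0.175, 0.0], [0.0, -0.001, -1.0]]
ft_force: [-0.5, 1.1, -0.9]
grasp_force: 20.0
t: 25.15
position: [538.8, -268.5, 69.5]
tcp_rot: [[0.175, 0.985, -0.0], [0.985, -0.175, 0.0], [-0.0, -0.0, -1.0]]
ft_force: [0.1, -0.2, -1.3]
grasp_force: 20.0
t: 25.4
position: [539.0, -268.6, 69.1]
tcp_rot: [[0.175, 0.985, 0.0], [0.985, -0.175, -0.0], [-0.0, 0.0, -1.0]]
ft_force: [-2.1, 1.3, 4.4]
grasp_force: 20.0
```

```bash
python3 -m jog '[1,0,0,0,0, 0.75,0,0,0,0, 0.7,0,0,0,0, 0.5,0,0,0,0, 0.3,0,0,0,0]' 5
python3 -m jog '[0,0,0,0,0, 0,0,0,-0.01,0, 0,0,0,-0.04,0, 0,0,0,-0.06,0, 0,0,0,-0.06,0]'
python3 -m jog '[0,0.05,0,0,0, 0,0.05,0,0,0, 0,0.05,0,0,0, 0,0.05,0,0,0, 0,0,0,0,0]'
python3 - <<'E'
from h import *
np.set_printoptions(precision=1,suppress=True)
for n in ["scene","top"]:
    f,R,t=cam(n);P=cloud(f,R,t);X,Y,Z=P[...,0],P[...,1],P[...,2]
    if n=="scene": cv2.imwrite("pics/s8.png",cv2.resize(f["frame"][100:380,120:400],None,fx=2.1,fy=2.1,interpolation=2))
    for th in ["lid","lid_seat","lid_loop","bowl","mirror"]: print(n,th,[(round(d["conf"],2),w(d["point"],R,t)) for d in robot.place_of(n,th)[:3]])
    m=(np.hypot(X-539,Y+268.5)<52)&(np.hypot(X-539,Y+268.5)>20)&(Z>55)&(Z<80);q=P[m]
    c=np.linalg.lstsq(np.c_[q[:,0]-539,q[:,1]+268.5,np.ones(len(q))],q[:,2],rcond=None)[0];print("disc plane",np.round(c,3),len(q))
E
```

```text
t: 26.02
position: [538.8, -268.5, 68.4]
tcp_rot: [[0.175, 0.985, -0.0], [0.985, -0.175, 0.0], [0.0, -0.0, -1.0]]
ft_force: [-1.0, -0.3, 0.4]
grip_width: 45.7
grasp_force: 0.0
t: 26.65
position: [538.5, -268.4, 240.9]
tcp_rot: [[0.175, 0.985, 0.0], [0.985, -0.175, -0.0], [-0.0, 0.0, -1.0]]
ft_force: [0.6, 0.7, 0.2]
grip_width: 91.8
grasp_force: 0.0
t: 27.28
position: [574.2, -68.8, 239.3]
tcp_rot: [[0.172, 0.985, 0.001], [0.985, -0.172, 0.001], [0.001, 0.001, -1.0]]
ft_force: [-0.2, -0.1, 0.4]
grip_width: 92.0
grasp_force: 0.0
scene lid [(0.85, array([ 535.5, -274.6,   58.7]))]
scene lid_seat [(0.84, array([ 537.3, -266.5,   59. ])), (0.5, array([ 536.8, -271.2,   61.2]))]
scene lid_loop [(0.71, array([ 556.1, -185.4,   60.3])), (0.64, array([413.5, 251.1, 170.7]))]
scene bowl [(0.89, array([ 344.9, -343. ,   -0.3])), (0.8, array([ 541.7, -268. ,   -2.8])), (0.74, array([ 667.4, -529.8,   -1.2]))]
scene mirror [(0.95, array([417.5, 253.3,  84. ])), (0.63, array([ 537. , -271.4,   82.8]))]
disc plane [ 0.  -0.  64.6] 720
top lid [(0.7, array([ 536.1, -271.4,   65.7]))]
top lid_seat [(0.64, array([ 536.6, -268.1,   60.7])), (0.41, array([ 491.2, -456.5,   -2.3]))]
top lid_loop [(0.7, array([ 553.6, -185.9,   66.7]))]
top bowl [(0.81, array([ 672.3, -527.9,   -4.5])), (0.66, array([ 343.2, -339.4,   -0. ])), (0.51, array([ 541.8, -266.6,   78.7]))]
top mirror [(0.65, array([419.1, 251.9,  81.7])), (0.42, array([ 552.2, -186.6,   66.6]))]
disc plane [-0.  -0.  65.2] 600
```

View pics/s8.png

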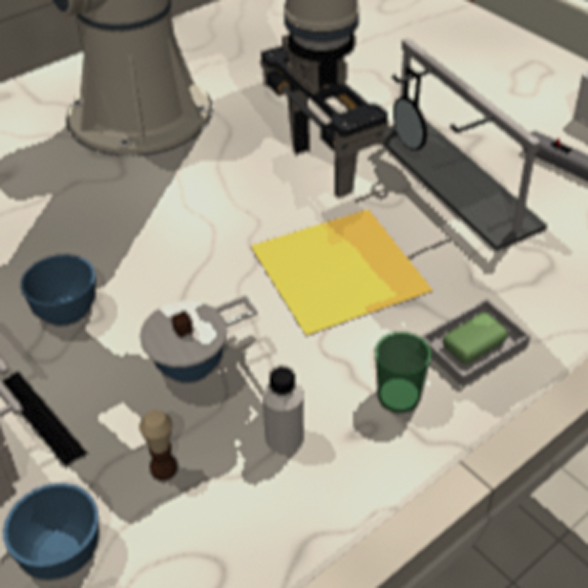

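The lid sits level on the target bowl at (183,340), disc face at 65 mm (fully seated). The mirror is on its peg (408,122), and the gripper is clear.

```bash
python3 -c "
from workcell import robot
print(robot.finish_job())"
```

```text
the job is handed in; nothing more can be done
None
```

The lid was laid flat on the mat and let go, then set by its knob onto the leftmost blue bowl, where it measured level and fully seated; the mirror is still on its peg, and the job was handed in about 27 s into the 72 s allowed.

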